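# Shut and latch the tool crib's gate

### The arm

A 7-joint arm with a two-finger parallel gripper is mounted at the origin on the work surface. World frame = base frame: x ahead of the robot, y to its left, z up, the work surface at z = 0. Lengths are in m, angles in degrees, forces in N, time in s.
With the tool pointing down it reaches from about 0.425 to 0.875 m from the base axis. Payload 4.7 kg.
Tool frame: the origin (TCP) lies on the front face of the gripper's body, between the roots of the fingers; the fingertips stand 70 mm ahead of it and the grasp point (between the pads) lies 51 mm ahead of it; z points along the fingers, y is the direction in which the jaws open and shut (so a half turn about z gives the same grasp; the last joint's range is limited). The gripper opens to 87 mm and grips with 3 to 60 N. Pads are 19 mm wide; open, the fingers measure 117 mm over their backs; the gripper's body (75 mm by 190 mm) begins 51 mm behind the grasp point.
Start: joints at [77.069, 18.392, -4.016, 83.108, 1.295, 78.541, -3.26], TCP at [0.154, -0.631, 0.292] pointing down, gripper open.
Joint ranges: [-163.93, 163.93], [-17.29, 119.83], [-79.2, 71.16], [3.27, 140.29], [-89.18, 269.18], [5.43, 117.66], [-154.24, 154.24]. Speed limits (degrees/s): [147.25, 147.25, 180, 180, 180, 180, 180].

### API

Orientations are given as [roll, pitch, yaw] about the fixed x, y, z axes, in that order (R = Rz(yaw) Ry(pitch) Rx(roll)).
In Python, from cell import env gives the robot as it stands.
- The arm moves only by the tool drive_tool, never from a script. Its argument "commands" is a list of rows, each a list of 7 numbers: the shift along the tool's x, y, z in cm, then the turn, a rotation vector about the tool's x, y, z in degrees, then the opening, from 0 (shut) to 1 (fully open). In form: [[tx, ty, tz, rx, ry, rz, hand], ...]. A call has 1 to 20 rows; each row shifts and turns the commanded pose from where the row before left it, along the tool's axes as they then stand; what a row does not reach is not made up. A row lasts 1/12 s, in which the tool goes at most 41.7 mm and 7.16 degrees, less where a joint would pass 70% of its speed; a pose out of reach is approached as far as the arm can. A call is refused whole if a number of a shift passes 4.17 or a number of a turn 7.16, either way. A call with a gripper value outside its range is refused whole. The fingers move at their own pace and stop on an object; "force" is the grip in N (left out, the last holds). Time passes only in rows, so rows that do not move let the fingers close. It gives the time, the measured TCP pose, the force and the opening at its end, in the units of the state.
- env.get_obs(): the state, without advancing time (a new reading comes with each control period).
- env.read_camera(name): name is "side" or "top" or "wrist"; returns a dict with "img" (420x560x3 uint8, blue, green, red), "mtx" (3x3 intrinsics, pixels), "k1" (the pictures are not rectified: a ray, as slopes to the right and down, at radius r is drawn at 1 + k1 r^2 times it, then the intrinsics apply), "pose" (4x4, takes a point from camera to world coordinates). Camera axes: x right, y down, z forward; pixel columns grow to the right and rows downward; lengths in m; the calibration is good to about 2 mm. A picture is of the moment at which its call begins. There is no depth.
- env.sign_off(): hands the job in, once; it reports no verdict.
The state is a dict: "time_s": time; "qpos": joint angles; "joint_velocities": joint speeds; "effort": joint torques, N m; "tool_pos": TCP position; "tool_rot": TCP orientation; "force": force on the tool from outside, world axes, zero at the start; "wrist_torque": the same for the moment, N m; "grip_width": finger opening in m.
Only numpy, scipy, OpenCV 4.12 (cv2) and the standard library are available. Lean on these libraries where they do the work, as an engineer would, in place of code of your own. Each camera call takes 0.05 s, during which the arm holds its last target.

### The job

Shut the open gate of the small wooden tool crib and latch it: raise the latch bar by its round thumb plate so that it passes over the striker, press the gate fully home against its sprung buffer, and bring the bar all the way down into the catch behind the striker while the gate is still pressed, so that the gate stays latched when you let go. Go gently: never ram or force the gate or bar against the catch (keep every push well under 20 N), and do not disturb the brush, the hammer or the jar.

Things in the scene. Friction and masses are not known exactly. Their poses are not given: they have to be found in the camera images.
- crib: Fixed wooden tool crib without a roof, about 220 mm deep, 340 mm wide, post tops 170 mm high. Origin: on the bench, in the middle of the front opening; x points into the crib (away from the robot at yaw 0), y to the hinge side, z up. The gate's hinge line stands at x 0, y +110 mm.
- post: The crib's latch post, wood, 40 x 40 mm, 170 mm high, front face at its x +8 mm. Origin on the bench at crib x 0, y -145 mm, axes as the crib's. It carries the dark steel catch bracket with striker and buffer. Slotted screw holes let that bracket sit up to 9 mm nearer or deeper than the two drawn points below tell: feel for the true shut position.
- striker_drawn (a point): Drawn place (true one up to 9 mm off along x) of the middle of the top edge of the striker's far face, 132 mm above the bench. The striker is an upright block 20 mm thick front to back, 24 mm wide; the open-topped slot for the bar lies behind it, its floor 23 mm lower. The bar drops only when the gate is pressed within the last 2 mm of the buffer's travel.
- buffer_drawn (a point): Drawn place (off together with the striker) of the tip of the rubber spring buffer, 18 mm across, behind the gate's free edge, 205 mm from the hinge. Travel 10 mm, 0.7 N/mm: 7 N at its hard end (8 N felt at the thumb plate), then the push rises steeply. Let go before the bar is down and it springs the gate out: the bar lands on the striker's top.
- gate (a joint): Gate angle in rad: 0 shut as drawn, positive open, free edge towards crib -x. Latched it reads -0.04 to +0.04 depending on the catch; with the bar down in front of the striker it stops between 0.07 and 0.15. Slatted panel 220 mm wide, 18 mm thick (inwards from the hinge line), top 150 mm above the bench, 0.7 kg; a slightly stiff hinge keeps it where it is left.
- latch (a joint): Latch bar angle in rad: 0 is level, hanging on its rest (also its height when fully down in the catch); positive is the free end raised, up to 0.5. The bar clears the striker's top above about 0.08. It falls by its own weight; about 1.7 N at the thumb plate lifts it.
- gate_hinge (a point): Point on the gate's vertical hinge line, 16 mm above the bench. Its axes turn with the gate: y points from the free edge to the hinge, x through the gate into the crib.
- latch_pivot (a point): Pivot of the latch bar on the gate's front: in the gate's axes 80 mm from the hinge line (y -80), 8 mm in front of it (x -8), 128 mm above the bench. The pivot axis is the gate's x. The bar is flat steel, 8 mm thick, 20 mm tall, reaching 190 mm from the pivot past the gate's free edge, with its front face 4 mm and back face 4 mm from this point.
- thumb_plate (a point): Centre of the round upright steel thumb plate, 28 mm across and 10 mm thick (along the gate's x), standing on the latch bar on a short stem. With the bar level it lies 100 mm from the pivot towards the free edge and 58 mm above it, 36 mm above the gate's top; its axes turn with the bar. It can be pinched from above across its thickness.
- brush_center (a point): Bystander: wooden block brush, 130 x 60 x 44 mm, lying on the bench; its centre.
- mallet_grip (a point): Bystander: hand hammer lying on the bench; a point on its handle.
- jar_center (a point): Bystander: rivet jar, 52 mm across, 60 mm high, standing inside the crib behind the gate; its centre.

How it is judged (in metres and radians):
On the way, in this order (a step that is already met when the one before it is completed fails the run):
1. the latch bar is raised above the striker's height while the gate is still open (value of joint latch above 0.085 rad and value of joint gate above 0.08 rad), for 0.1 s.
2. the gate is pressed shut with the bar raised over the striker (value of joint latch above 0.07 rad and value of joint gate below 0.045 rad), for 0.1 s.
At the end, for the whole second after the job is handed in: The gate is shut (gate angle between -0.06 and 0.05 rad), the latch bar is fully down in the catch behind the striker (latch angle under 0.035 rad), and both are at rest and let go (value of joint gate between -0.06 and 0.05 rad and value of joint latch below 0.035 rad and velocity of joint gate between -0.05 and 0.05 rad/s and velocity of joint latch between -0.05 and 0.05 rad/s); the robot touches nothing.
It fails at once if the gate, its latch bar or anything on the crib is pressed against the catch, buffer or latch post with more than 20 N (contact force between crib and post above 20 N).
It fails at once if the brush is moved by more than 20 mm (distance of brush_center from where it was at the start of the episode above 0.02 m).
It fails at once if the hammer is moved by more than 20 mm (distance of mallet_grip from where it was at the start of the episode above 0.02 m).
It fails at once if the jar is moved by more than 20 mm (distance of jar_center from where it was at the start of the episode above 0.02 m).
It also fails if it takes over 51 s, if anything falls off the work surface, if the arm or the gripper's body presses on something with over 40 N, if the wrist force passes 120 N, or if a joint passes its speed limit or range.

## Working session

There is one attempt and no reset: what is moved stays moved. The work goes in short steps, Python scripts to look and compute and a tool call to move; the robot and the scene stay as the last step left them, time stands still between calls to the robot, and variables do not carry over. Pictures are saved under pics/ and viewed, and the job is handed in when it is done.

Besides the shell and the picture viewer there is one more tool, called after "Emit:" in YAML: its name, and indented under it one key for each argument. drive_tool: Moves the arm, as the interface text tells. Its arguments: {"type":"object","properties":{"commands":{"type":"array"},"force":{"type":"number"}},"required":["commands"]}

```bash
mkdir -p pics; ls; python3 - <<'E'
from cell import env
import cv2
o=env.get_obs();print(o)
for n in ["side","top","wrist"]:
    c=env.read_camera(n);cv2.imwrite(f"pics/{n}0.png",c["img"]);print(n,c["mtx"].tolist(),c["k1"],c["pose"].round(4).tolist())
E
```

```text
pics
{'time_s': 0.0, 'qpos': array([77.06844067, 18.43823496, -4.01504318, 83.17595312,  1.29433714,
       78.541612  , -3.25971621]), 'joint_velocities': array([-0.08601223, -0.03829659, -0.00231316,  0.00311652, -0.13743022,
        0.05023854,  0.04374338]), 'effort': array([-3.70197777e-04, -4.91286314e+01, -4.03940734e-01, -3.12528026e+01,
       -6.39710063e-02,  4.37123794e-02,  1.90477235e-04]), 'tool_pos': array([ 0.15423134, -0.63099053,  0.29116147]), 'tool_rot': array([-1.79889407e+02,  5.38239537e-03,  1.37410255e+01]), 'force': array([-0.30023823, -0.64897793,  0.87797884]), 'wrist_torque': array([-0.04099005, -0.00875414,  0.00060461]), 'grip_width': 0.08730234141100632}
side [[396.88610821349255, 0.0, 280.32591566169174], [0.0, 396.88610821349255, 207.2415188658944], [0.0, 0.0, 1.0]] -0.06845680286710767 [[0.999, -0.0122, 0.0434, 0.5287], [-0.0404, -0.6678, 0.7432, -0.8419], [0.0199, -0.7442, -0.6676, 0.8932], [0.0, 0.0, 0.0, 1.0]]
top [[402.1142927856507, 0.0, 284.2849843558745], [0.0, 402.1142927856507, 210.84230785075047], [0.0, 0.0, 1.0]] -0.0592155848748398 [[-0.0228, -0.9852, 0.1696, 0.3393], [-0.9997, 0.0222, -0.0051, -0.008], [0.0013, -0.1697, -0.9855, 1.3337], [0.0, 0.0, 0.0, 1.0]]
wrist [[329.6249348432294, 0.0, 283.1121968299656], [0.0, 329.6249348432294, 211.69338525007754], [0.0, 0.0, 1.0]] 0.008699219249180427 [[0.2358, -0.9341, -0.268, 0.2278], [-0.9718, -0.2272, -0.0633, -0.6117], [-0.0017, 0.2754, -0.9613, 0.3823], [0.0, 0.0, 0.0, 1.0]]
```

View pics/side0.png

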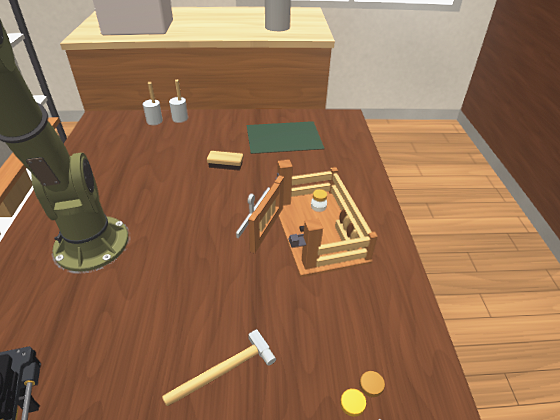

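View pics/top0.png

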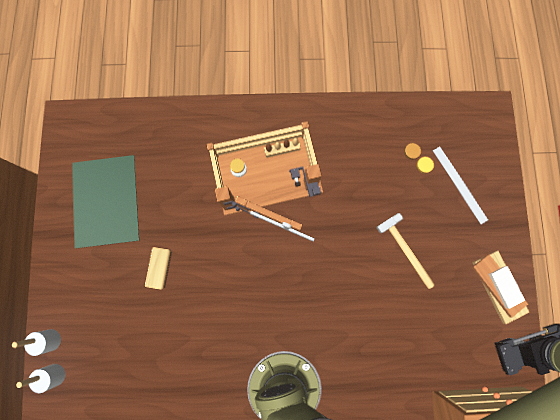

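View pics/wrist0.png

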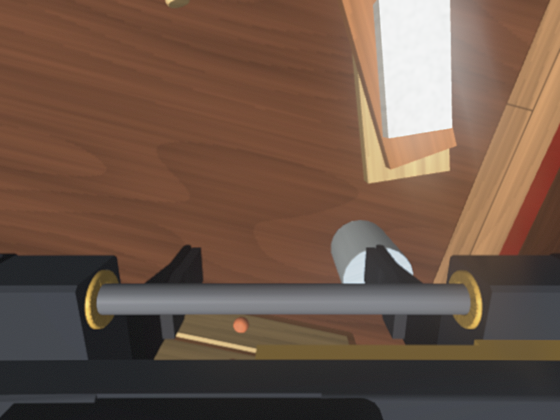

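Top view: crib around (265,165), hinge post about (226,203), latch post about (315,185). The gate is open, with the steel bar running from (235,203) to (314,240). I'll enlarge it.

```bash
python3 - <<'E'
import cv2
t=cv2.imread('pics/top0.png')[115:250,195:335];cv2.imwrite('pics/topz.png',cv2.resize(t,None,fx=5.5,fy=4.4*1.25/1.0 if 0 else 4.4,interpolation=cv2.INTER_CUBIC))
t=cv2.imread('pics/side0.png')[150:280,225:385];cv2.imwrite('pics/sidez.png',cv2.resize(t,None,fx=4.5,fy=4.5,interpolation=cv2.INTER_CUBIC))
E
```

```text
(no output)
```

View pics/topz.png

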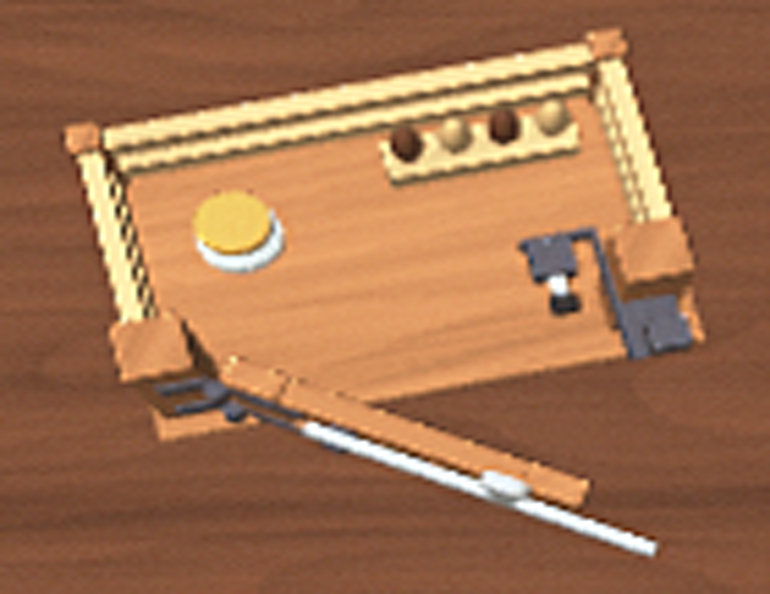

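View pics/sidez.png

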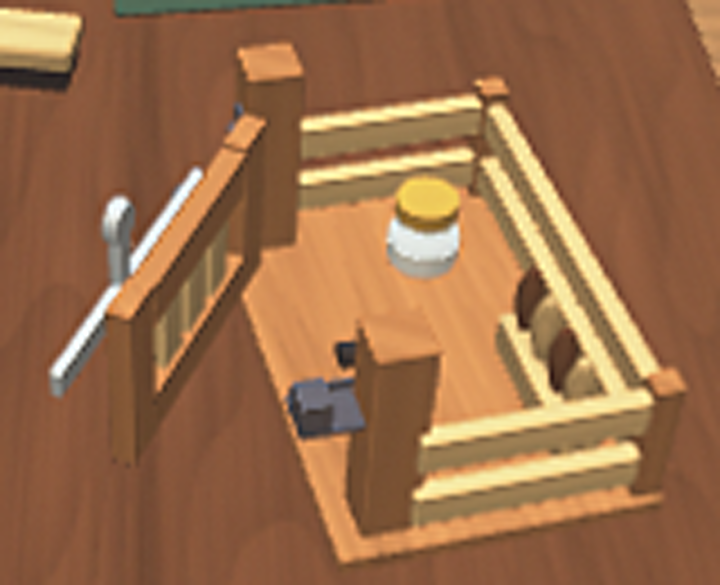

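```bash
cat > h.py <<'E'
import numpy as np,cv2,pickle
from cell import env
def cams():
    return {n:env.read_camera(n) for n in ("side","top","wrist")}
def ray(c,u,v):
    K=c["mtx"];d=np.array([[[u,v]]],float)
    D=np.array([c["k1"],0,0,0,0.])
    x,y=cv2.undistortPointsIter(d,K,D,None,None,(3,100,1e-12))[0,0]
    P=c["pose"];r=P[:3,:3]@[x,y,1];return P[:3,3],r/np.linalg.norm(r)
def plane(c,u,v,z):
    o,r=ray(c,u,v);return o+r*(z-o[2])/r[2]
def tri(c1,p1,c2,p2):
    o1,r1=ray(c1,*p1);o2,r2=ray(c2,*p2)
    s=np.linalg.lstsq(np.c_[r1,-r2],o2-o1,rcond=None)[0]
    a=o1+s[0]*r1;b=o2+s[1]*r2
    return (a+b)/2,np.linalg.norm(a-b)
def zt(X,Y): return (195+(X+.5)/5.5-.5,115+(Y+.5)/4.4-.5)
def zs(X,Y): return (225+(X+.5)/4.5-.5,150+(Y+.5)/4.5-.5)
E
python3 - <<'E'
from h import *
c=cams();t=c["top"];s=c["side"];
for n,a,b in [("latchpost",(651,252),(400,335)),("hingepost",(151,346),(270,62)),("thumb",(505,487),(118,218)),("bartip",(655,548),(58,380)),("jarlid",(233,220),(428,203))]:
    p,e=tri(t,zt(*a),s,zs(*b));print(n,p.round(4),e.round(4))
for n,a in [("latchpost",(651,252)),("hingepost",(151,346))]: print(n,"z.17",plane(t,*zt(*a),.17).round(4))
for n,a in [("latchpost",(400,335)),("hingepost",(270,62))]: print(n,"side z.17",plane(s,*zs(*a),.17).round(4))
for n,a in [("gate top free front",(575,505)),("hinge",(240,372))]:print(n,plane(t,*zt(*a),.15).round(4))
E
```

```text
latchpost [ 0.6583 -0.1025  0.1677] 0.0037
hingepost [0.5972 0.1694 0.1685] 0.0006
thumb [ 0.4949 -0.019   0.1887] 0.0016
bartip [ 0.4588 -0.1002  0.1326] 0.0018
jarlid [0.7133 0.1364 0.0671] 0.0012
latchpost z.17 [ 0.6558 -0.1024  0.17  ]
hingepost z.17 [0.5966 0.1691 0.17  ]
latchpost side z.17 [ 0.6598 -0.1042  0.17  ]
hingepost side z.17 [0.5974 0.1674 0.17  ]
gate top free front [ 0.4863 -0.0569  0.15  ]
hinge [0.5818 0.1234 0.15  ]
```

Cross-checks agree: thumb at z 0.189 (expected 0.186), bar tip at 0.133, thumb-to-tip distance 89 mm (expected 90). The hinge comes out at (0.575, 0.141) from both the gate and the post. The gate is open about 36°, so the pinch yaw is 66°.

Emit:
drive_tool:
  commands:
    - [0,0,0,0,0,-6.5,1]
    - [0,0,0,0,0,-6.5,1]
    - [0,0,0,0,0,-6.5,1]
    - [0,0,0,0,0,-6.5,1]
    - [0,0,0,0,0,-6.5,1]
    - [0,0,0,0,0,-6.5,1]
    - [0,0,0,0,0,-6.5,1]
    - [0,0,0,0,0,-6.5,1]
    - [3,0.8,0,0,0,0,1]
    - [3,0.8,0,0,0,0,1]
    - [3,0.8,0,0,0,0,1]
    - [3,0.8,0,0,0,0,1]
    - [3,0.8,0,0,0,0,1]
    - [3,0.8,0,0,0,0,1]
    - [3,0.8,0,0,0,0,1]
    - [3,0.8,0,0,0,0,1]
    - [3,0.8,0,0,0,0,1]
    - [3,0.8,0,0,0,0,1]
    - [3,0.8,0,0,0,0,1]
    - [3,0.8,0,0,0,0,1]
  force: 15

```text
time_s: 1.97
tool_pos: [0.3905, -0.3413, 0.2925]
tool_rot: [180.0, 0.0, 65.7]
force: [0.4, 1.5, -0.1]
grip_width: 0.0871
```

Emit:
drive_tool:
  commands:
    - [2.8,-0.3,0,0,0,0,1]
    - [2.8,-0.3,0,0,0,0,1]
    - [2.8,-0.3,0,0,0,0,1]
    - [2.8,-0.3,0,0,0,0,1]
    - [2.8,-0.3,0,0,0,0,1]
    - [2.8,-0.3,0,0,0,0,1]
    - [2.8,-0.3,0,0,0,0,1]
    - [2.8,-0.3,0,0,0,0,1]
    - [2.8,-0.3,0,0,0,0,1]
    - [2.8,-0.3,0,0,0,0,1]
    - [2.8,-0.3,0,0,0,0,1]
    - [2.8,-0.4,0,0,0,0,1]
    - [0,0,0,0,0,0,1]
    - [0,0,0,0,0,0,1]

```text
time_s: 3.13
tool_pos: [0.4943, -0.0193, 0.2924]
tool_rot: [180.0, -0.0, 66.0]
force: [0.1, -0.5, -0.5]
grip_width: 0.0869
```

```bash
python3 - <<'E'
from h import *
c=cams()
for n in c: cv2.imwrite(f"pics/{n}1.png",c[n]["img"])
o=env.get_obs();print(o["tool_pos"],o["tool_rot"],o["qpos"],o["force"])
cv2.imwrite("pics/topz1.png",cv2.resize(c["top"]["img"][115:265,195:335],None,fx=5,fy=4,interpolation=2))
E
```

```text
[ 0.49387875 -0.02255885  0.2921091 ] [-1.79999568e+02  4.78999189e-02  6.56242151e+01] [ 44.30938447   1.26890381 -44.89772402 103.30906942   0.96838665
  75.81455647 -25.19476358] [ 0.36481776 -0.97910119  0.01397562]
```

View pics/wrist1.png

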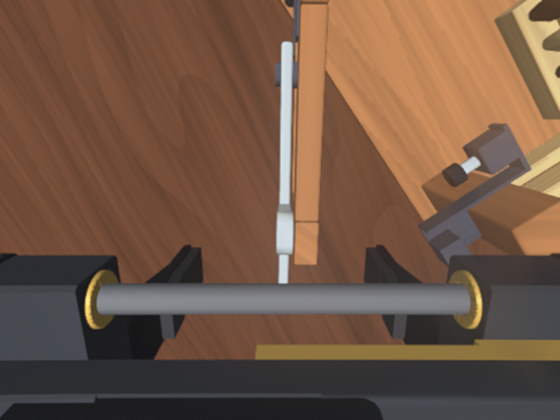

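View pics/side1.png

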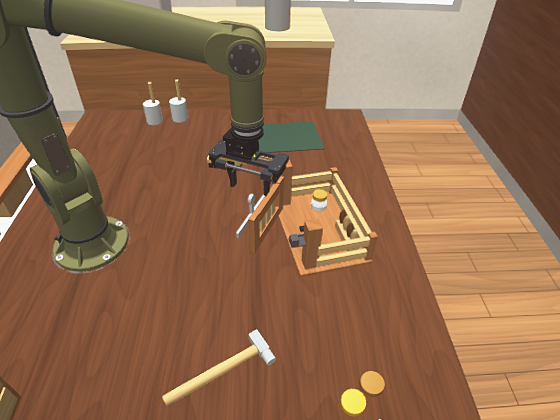

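Wrist view: the bar runs vertically in the image, so the yaw is aligned. The thumb plate is at about (285,225). I'll cast that to its height and compare with where the tool is.

```bash
python3 - <<'E'
from h import *
c=cams();w=c["wrist"]
im=w["img"];cv2.imwrite("pics/wz.png",cv2.resize(im[180:300,230:350],None,fx=5,fy=5,interpolation=2))
o=env.get_obs();p=o["tool_pos"];print(p,o["tool_rot"])
from scipy.spatial.transform import Rotation as R
Rt=R.from_euler("xyz",o["tool_rot"],degrees=True).as_matrix()
print("cam in tool",(Rt.T@(w["pose"][:3,3]-p)).round(4))
for n,u,v,z in [("plate top back",286,212,.2),("plate mid",286,225,.186),("bar far(pivot)end",288,45,.138),("pl bottom",285,250,.175)]:
    q=plane(w,u,v,z);print(n,q.round(4),"tool:",(Rt.T@(q-p)).round(4))
E
```

```text
[ 0.49392771 -0.02239882  0.29216401] [-1.79999211e+02  2.50672147e-02  6.56091084e+01]
cam in tool [ 0.0768 -0.0005 -0.0909]
plate top back [ 0.5049 -0.0009  0.2   ] tool: [0.0241 0.0011 0.0922]
plate mid [ 0.4998 -0.0124  0.186 ] tool: [0.0116 0.0012 0.1062]
bar far(pivot)end [0.5476 0.0888 0.138 ] tool: [0.1235 0.0029 0.1541]
pl bottom [ 0.4904 -0.0317  0.175 ] tool: [-0.0099  0.0006  0.1172]
```

View pics/wz.png

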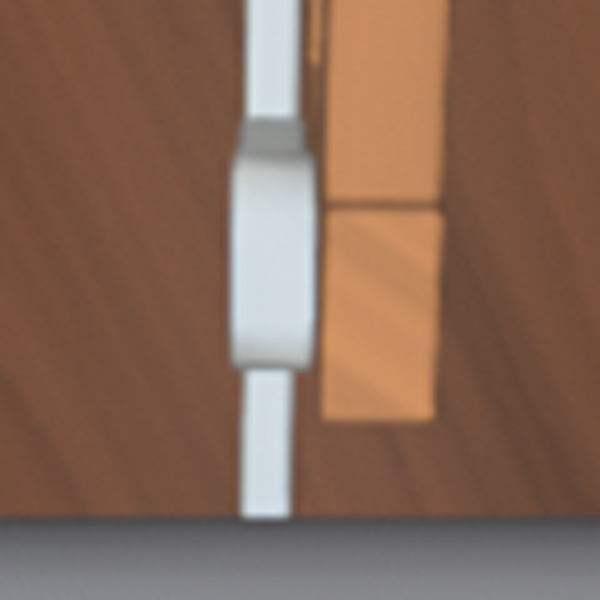

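Plate centre: tool x about +0.6 cm, y about +0.1 cm. Descending 5 cm puts the grasp point at z of about 0.19.

Emit:
drive_tool:
  commands:
    - [0.3,0.1,1,0,0,0,1]
    - [0.3,0,1,0,0,0,1]
    - [0,0,1,0,0,0,1]
    - [0,0,1,0,0,0,1]
    - [0,0,1,0,0,0,1]
    - [0,0,0,0,0,0,1]

```text
time_s: 3.93
tool_pos: [0.496, -0.0161, 0.2394]
tool_rot: [-179.7, 0.1, 65.7]
force: [-0.3, -0.3, -0.2]
grip_width: 0.0871
```

```bash
python3 - <<'E'
from h import *
c=env.read_camera("wrist");cv2.imwrite("pics/w2.png",c["img"])
s=env.read_camera("side");cv2.imwrite("pics/s2.png",cv2.resize(s["img"][150:280,205:365],None,fx=4.5,fy=4.5))
o=env.get_obs();print(o["tool_pos"],o["tool_rot"],o["force"])
E
```

```text
[ 0.4971841  -0.01604353  0.24158091] [-1.79924276e+02  8.06797492e-03  6.57473583e+01] [-0.11161185  0.25582464 -0.29573469]
```

View pics/w2.png

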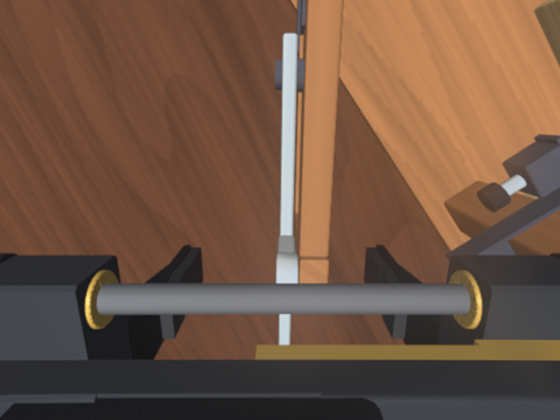

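View pics/s2.png

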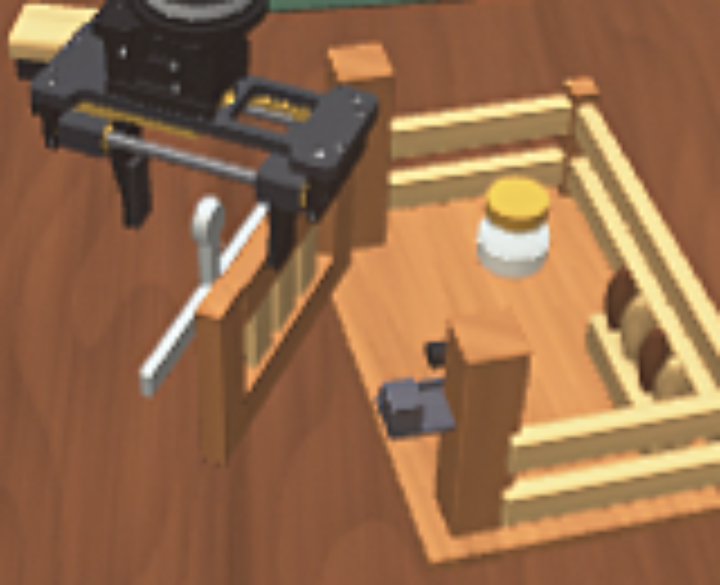

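The plate sits between the fingers and is centred to about 1 mm. Closing.

Emit:
drive_tool:
  commands:
    - [0,0,0,0,0,0,0]
    - [0,0,0,0,0,0,0]
    - [0,0,0,0,0,0,0]
    - [0,0,0,0,0,0,0]
    - [0,0,0,0,0,0,0]
    - [0,0,0,0,0,0,0]
    - [0,0,0,0,0,0,0]
    - [0,0,0,0,0,0,0]
  force: 20

```text
time_s: 4.7
tool_pos: [0.4975, -0.0161, 0.2423]
tool_rot: [180.0, 0.0, 65.7]
force: [0.3, 0.3, 0.0]
grip_width: 0.0415
```

Emit:
drive_tool:
  commands:
    - [0,0,0,0,0,0,0]
    - [0,0,0,0,0,0,0]
    - [0,0,0,0,0,0,0]
    - [0,0,0,0,0,0,0]
    - [0,0,0,0,0,0,0]
    - [0,0,0,0,0,0,0]
    - [0,0,0,0,0,0,0]
    - [0,0,0,0,0,0,0]

```text
time_s: 5.37
tool_pos: [0.4977, -0.0162, 0.2422]
tool_rot: [180.0, -0.0, 65.7]
force: [1.6, -1.2, -0.5]
grip_width: 0.0099
```

Gripped at 9.9 mm, which matches the plate thickness. I'll lift along the bar's arc to about 0.17 rad: tool +x 1.2 cm, up 1.6 cm.

Emit:
drive_tool:
  commands:
    - [0.18,0,-0.28,0,0,0,0]
    - [0.18,0,-0.28,0,0,0,0]
    - [0.18,0,-0.28,0,0,0,0]
    - [0.22,0,-0.26,0,0,0,0]
    - [0.22,0,-0.26,0,0,0,0]
    - [0.22,0,-0.26,0,0,0,0]
    - [0,0,0,0,0,0,0]
    - [0,0,0,0,0,0,0]
    - [0,0,0,0,0,0,0]

```text
time_s: 6.12
tool_pos: [0.5025, -0.0056, 0.2587]
tool_rot: [180.0, 0.0, 65.7]
force: [0.1, -2.8, -0.7]
grip_width: 0.0098
```

```bash
python3 - <<'E'
from h import *
c=cams()
s=c["side"]["img"][150:280,205:365];cv2.imwrite("pics/s3.png",cv2.resize(s,None,fx=4.5,fy=4.5,interpolation=2))
cv2.imwrite("pics/t3.png",cv2.resize(c["top"]["img"][115:250,195:335],None,fx=5.5,fy=4.4,interpolation=2))
o=env.get_obs();print(o["tool_pos"],o["tool_rot"],o["force"],o["grip_width"])
E
```

```text
[ 0.50248949 -0.00558697  0.25865745] [1.79971029e+02 3.27325843e-02 6.57135905e+01] [-0.74434414 -4.69787199 -0.24424969] 0.010012412902578371
```

View pics/s3.png

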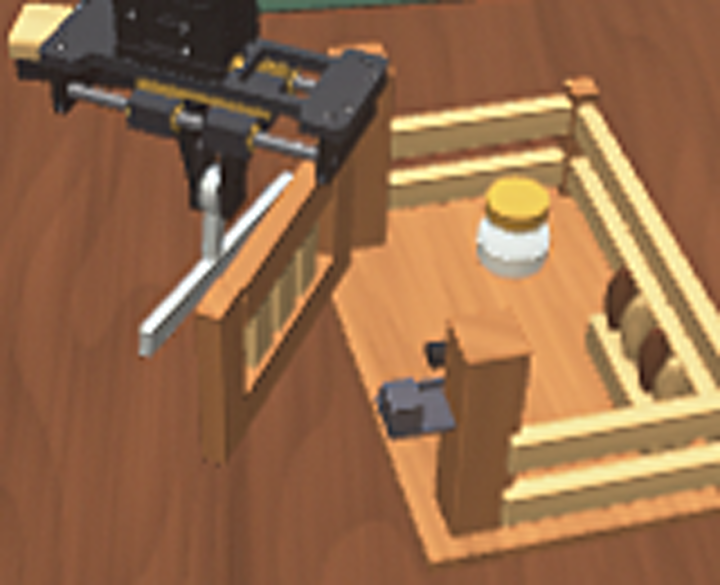

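View pics/t3.png

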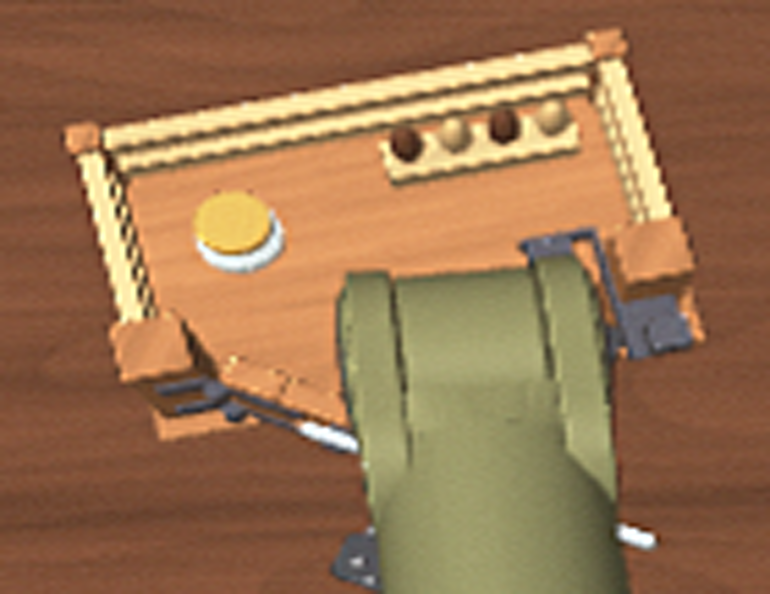

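The bar is raised by roughly 0.145 rad: the tip moved up about 8 px in the side view. Swinging the gate shut along an arc about the hinge, first by 15°.

Emit:
drive_tool:
  commands:
    - [-0.01,0.43,0,0,0,-1.5,0]
    - [-0.01,0.43,0,0,0,-1.5,0]
    - [-0.01,0.43,0,0,0,-1.5,0]
    - [-0.01,0.43,0,0,0,-1.5,0]
    - [-0.01,0.43,0,0,0,-1.5,0]
    - [-0.01,0.43,0,0,0,-1.5,0]
    - [-0.01,0.43,0,0,0,-1.5,0]
    - [-0.01,0.43,0,0,0,-1.5,0]
    - [-0.01,0.43,0,0,0,-1.5,0]
    - [-0.01,0.43,0,0,0,-1.5,0]
    - [0,0,0,0,0,0,0]
    - [0,0,0,0,0,0,0]

```text
time_s: 7.27
tool_pos: [0.5442, -0.0208, 0.2587]
tool_rot: [179.9, 0.1, 80.7]
force: [-0.1, -5.8, 1.2]
grip_width: 0.0093
```

Emit:
drive_tool:
  commands:
    - [-0.03,0.43,0,0,0,-1.5,0]
    - [-0.03,0.43,0,0,0,-1.5,0]
    - [-0.03,0.43,0,0,0,-1.5,0]
    - [-0.03,0.43,0,0,0,-1.5,0]
    - [-0.03,0.43,0,0,0,-1.5,0]
    - [-0.03,0.43,0,0,0,-1.5,0]
    - [-0.03,0.43,0,0,0,-1.5,0]
    - [-0.03,0.43,0,0,0,-1.5,0]
    - [0,0,0,0,0,0,0]
    - [0,0,0,0,0,0,0]

```text
time_s: 8.1
tool_pos: [0.5785, -0.0249, 0.2587]
tool_rot: [179.9, 0.0, 92.8]
force: [1.8, -5.5, 1.7]
grip_width: 0.0099
```

```bash
python3 - <<'E'
from h import *
c=cams()
s=c["side"]["img"][150:280,225:385];cv2.imwrite("pics/s4.png",cv2.resize(s,None,fx=4.5,fy=4.5,interpolation=2))
cv2.imwrite("pics/t4.png",cv2.resize(c["top"]["img"][115:250,195:335],None,fx=5.5,fy=4.4,interpolation=2))
cv2.imwrite("pics/w4.png",c["wrist"]["img"])
o=env.get_obs();print(o["tool_pos"],o["tool_rot"],o["force"],o["grip_width"])
E
```

```text
[ 0.57837582 -0.02485247  0.25874161] [1.79874832e+02 4.13427414e-02 9.27584187e+01] [ 1.85716971 -5.82688339  0.76932255] 0.009955762743235837
```

View pics/s4.png

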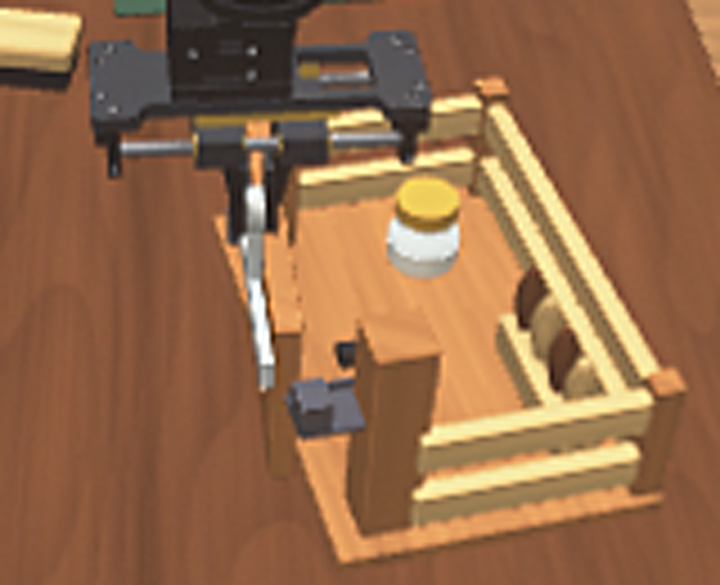

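View pics/w4.png

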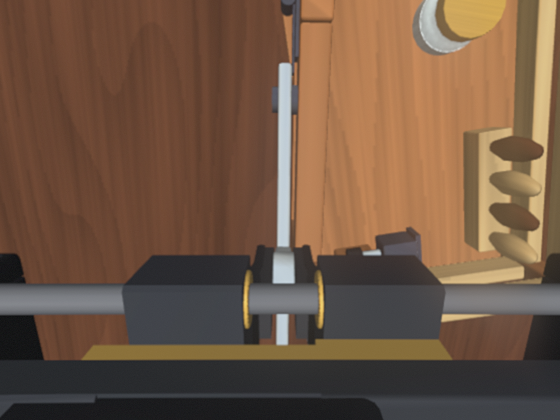

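View pics/t4.png

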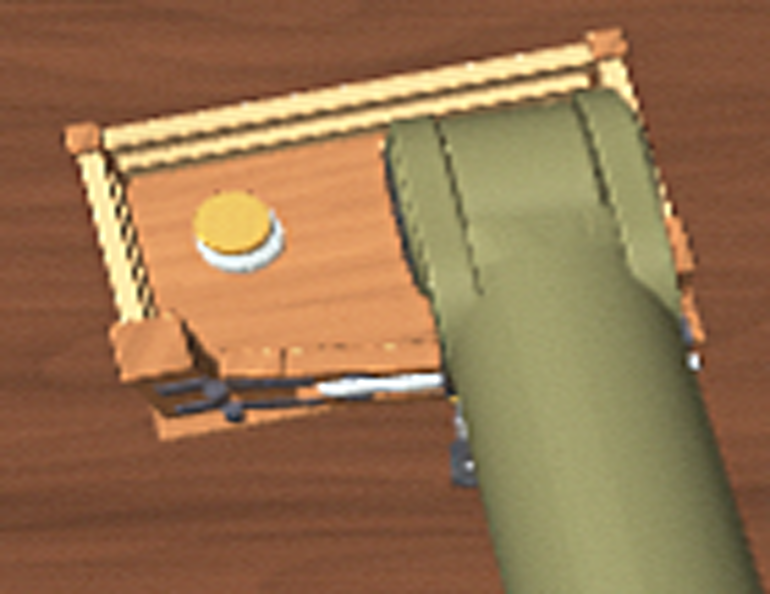

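```bash
python3 - <<'E'
from h import *
s=env.read_camera("side")
for XY in [(265,388),(265,365),(258,362)]:
    o,r=ray(s,*zs(*XY))
    for y in (-.12,-.125,-.13): print(XY,y,(o+r*(y-o[1])/r[1]).round(4))
# striker top corners side
for XY in [(300,385),(328,380),(305,405),(330,402)]: print(XY,plane(s,*zs(*XY),.132).round(4))
# in crib frame
E
```

```text
(265, 388) -0.12 [ 0.5812 -0.12    0.1439]
(265, 388) -0.125 [ 0.5808 -0.125   0.1491]
(265, 388) -0.13 [ 0.5805 -0.13    0.1543]
(265, 365) -0.12 [ 0.5807 -0.12    0.1629]
(265, 365) -0.125 [ 0.5804 -0.125   0.168 ]
(265, 365) -0.13 [ 0.58  -0.13   0.173]
(258, 362) -0.12 [ 0.5766 -0.12    0.1654]
(258, 362) -0.125 [ 0.5763 -0.125   0.1705]
(258, 362) -0.13 [ 0.576  -0.13    0.1755]
(300, 385) [ 0.6029 -0.1065  0.132 ]
(328, 380) [ 0.6198 -0.1028  0.132 ]
(305, 405) [ 0.6048 -0.1228  0.132 ]
(330, 402) [ 0.6197 -0.1208  0.132 ]
```

The bar bottom at the tip is about 0.149 high, against a striker top of 0.132, so it clears (latch about 0.16 rad). Continuing slowly and reading the force.

Emit:
drive_tool:
  commands:
    - [-0.03,0.22,0,0,0,-0.75,0]
    - [-0.03,0.22,0,0,0,-0.75,0]
    - [-0.03,0.22,0,0,0,-0.75,0]
    - [-0.03,0.22,0,0,0,-0.75,0]
    - [-0.03,0.22,0,0,0,-0.75,0]
    - [0,0,0,0,0,0,0]

```text
time_s: 8.8
tool_pos: [0.5892, -0.0248, 0.2586]
tool_rot: [179.9, 0.0, 96.6]
force: [2.2, -5.0, 1.2]
grip_width: 0.0101
```

Emit:
drive_tool:
  commands:
    - [-0.02,0.15,0,0,0,-0.5,0]
    - [-0.02,0.15,0,0,0,-0.5,0]
    - [0,0,0,0,0,0,0]

```text
time_s: 9.05
tool_pos: [0.592, -0.0246, 0.2586]
tool_rot: [179.9, -0.0, 97.5]
force: [2.7, -5.1, 1.2]
grip_width: 0.0101
```

Emit:
drive_tool:
  commands:
    - [-0.02,0.15,0,0,0,-0.5,0]
    - [-0.02,0.15,0,0,0,-0.5,0]
    - [0,0,0,0,0,0,0]

```text
time_s: 9.3
tool_pos: [0.5949, -0.0245, 0.2586]
tool_rot: [179.9, -0.0, 98.5]
force: [2.5, -4.9, 1.6]
grip_width: 0.0099
```

Emit:
drive_tool:
  commands:
    - [-0.02,0.15,0,0,0,-0.5,0]
    - [-0.02,0.15,0,0,0,-0.5,0]
    - [0,0,0,0,0,0,0]

```text
time_s: 9.55
tool_pos: [0.5978, -0.0242, 0.2585]
tool_rot: [180.0, -0.0, 99.5]
force: [1.9, -4.2, 1.2]
grip_width: 0.01
```

Emit:
drive_tool:
  commands:
    - [-0.02,0.15,0,0,0,-0.5,0]
    - [-0.02,0.15,0,0,0,-0.5,0]
    - [0,0,0,0,0,0,0]

```text
time_s: 9.8
tool_pos: [0.6004, -0.0241, 0.2583]
tool_rot: [-180.0, -0.0, 100.5]
force: [1.2, -3.3, 1.8]
grip_width: 0.0098
```

Emit:
drive_tool:
  commands:
    - [-0.02,0.15,0,0,0,-0.5,0]
    - [0,0,0,0,0,0,0]

```text
time_s: 9.97
tool_pos: [0.6016, -0.024, 0.2582]
tool_rot: [-179.9, -0.0, 101.0]
force: [-0.7, -4.1, 0.5]
grip_width: 0.0102
```

The buffer is being felt: x force has dropped from +2.5 to -0.7. Continuing in half-degree steps.

Emit:
drive_tool:
  commands:
    - [-0.02,0.15,0,0,0,-0.5,0]
    - [0,0,0,0,0,0,0]

```text
time_s: 10.13
tool_pos: [0.6029, -0.0239, 0.2581]
tool_rot: [-179.9, -0.0, 101.5]
force: [-1.3, -3.3, 1.3]
grip_width: 0.0099
```

Emit:
drive_tool:
  commands:
    - [-0.02,0.15,0,0,0,-0.5,0]
    - [0,0,0,0,0,0,0]

```text
time_s: 10.3
tool_pos: [0.6043, -0.0239, 0.2581]
tool_rot: [-179.9, -0.0, 102.0]
force: [-2.5, -2.9, 1.4]
grip_width: 0.0098
```

Emit:
drive_tool:
  commands:
    - [-0.02,0.15,0,0,0,-0.5,0]
    - [0,0,0,0,0,0,0]
    - [0,0,0,0,0,0,0]

```text
time_s: 10.55
tool_pos: [0.6056, -0.0237, 0.258]
tool_rot: [-179.9, -0.0, 102.5]
force: [-3.4, -3.5, 1.0]
grip_width: 0.01
```

Emit:
drive_tool:
  commands:
    - [-0.02,0.15,0,0,0,-0.5,0]
    - [0,0,0,0,0,0,0]
    - [0,0,0,0,0,0,0]

```text
time_s: 10.8
tool_pos: [0.6067, -0.0236, 0.2579]
tool_rot: [-179.8, -0.0, 103.0]
force: [-4.3, -3.0, 0.7]
grip_width: 0.01
```

Emit:
drive_tool:
  commands:
    - [-0.01,0.12,0,0,0,-0.4,0]
    - [0,0,0,0,0,0,0]
    - [0,0,0,0,0,0,0]

```text
time_s: 11.05
tool_pos: [0.6076, -0.0236, 0.2577]
tool_rot: [-179.8, -0.1, 103.4]
force: [-5.0, -3.8, 1.9]
grip_width: 0.0101
```

Emit:
drive_tool:
  commands:
    - [-0.01,0.08,0,0,0,-0.3,0]
    - [0,0,0,0,0,0,0]
    - [0,0,0,0,0,0,0]

```text
time_s: 11.3
tool_pos: [0.6082, -0.0236, 0.2577]
tool_rot: [-179.7, -0.1, 103.7]
force: [-6.5, -5.1, 1.2]
grip_width: 0.0102
```

Force change from baseline is about 9 N and stiffening, so the gate is at the buffer's hard end. Lowering the bar in stages, watching z.

Emit:
drive_tool:
  commands:
    - [-0.2,0,0.26,0,0,0,0]
    - [-0.2,0,0.26,0,0,0,0]
    - [0,0,0,0,0,0,0]

```text
time_s: 11.55
tool_pos: [0.609, -0.0277, 0.252]
tool_rot: [-179.7, -0.1, 103.7]
force: [-5.0, -3.3, 1.0]
grip_width: 0.0098
```

Emit:
drive_tool:
  commands:
    - [-0.2,0,0.26,0,0,0,0]
    - [0,0,0,0,0,0,0]

```text
time_s: 11.72
tool_pos: [0.6095, -0.0294, 0.2494]
tool_rot: [-179.7, -0.1, 103.7]
force: [-6.9, -3.4, 0.9]
grip_width: 0.0098
```

Emit:
drive_tool:
  commands:
    - [-0.09,0,0.14,0,0,0,0]
    - [0,0,0,0,0,0,0]

```text
time_s: 11.88
tool_pos: [0.6097, -0.0302, 0.2482]
tool_rot: [-179.7, -0.1, 103.7]
force: [-6.4, -3.7, 1.6]
grip_width: 0.0098
```

Emit:
drive_tool:
  commands:
    - [-0.09,0,0.14,0,0,0,0]
    - [0,0,0,0,0,0,0]

```text
time_s: 12.05
tool_pos: [0.6099, -0.031, 0.2468]
tool_rot: [-179.7, -0.1, 103.7]
force: [-6.5, -3.5, 0.6]
grip_width: 0.0099
```

Emit:
drive_tool:
  commands:
    - [-0.09,0,0.14,0,0,0,0]
    - [0,0,0,0,0,0,0]

```text
time_s: 12.22
tool_pos: [0.6101, -0.0319, 0.2453]
tool_rot: [-179.7, -0.1, 103.7]
force: [-6.1, -2.4, 0.6]
grip_width: 0.01
```

Emit:
drive_tool:
  commands:
    - [-0.09,0,0.14,0,0,0,0]
    - [0,0,0,0,0,0,0]

```text
time_s: 12.38
tool_pos: [0.6103, -0.0327, 0.2439]
tool_rot: [-179.7, -0.1, 103.7]
force: [-6.3, -3.5, 1.1]
grip_width: 0.0101
```

Emit:
drive_tool:
  commands:
    - [-0.08,0,0.12,0,0,0,0]
    - [0,0,0,0,0,0,0]
    - [0,0,0,0,0,0,0]

```text
time_s: 12.63
tool_pos: [0.6104, -0.0333, 0.2428]
tool_rot: [-179.7, -0.1, 103.7]
force: [-7.0, -3.9, 1.0]
grip_width: 0.0101
```

```bash
python3 - <<'E'
from h import *
s=env.read_camera("side")["img"][150:280,225:385];cv2.imwrite("pics/s5.png",cv2.resize(s,None,fx=4.5,fy=4.5,interpolation=2))
o=env.get_obs();print(o["tool_pos"],o["tool_rot"],o["force"],o["grip_width"])
E
```

```text
[ 0.61042317 -0.03327096  0.24283146] [-1.79702875e+02 -9.51179866e-02  1.03713029e+02] [-6.0081335  -3.12263786  0.81652893] 0.009781138845230828
```

View pics/s5.png

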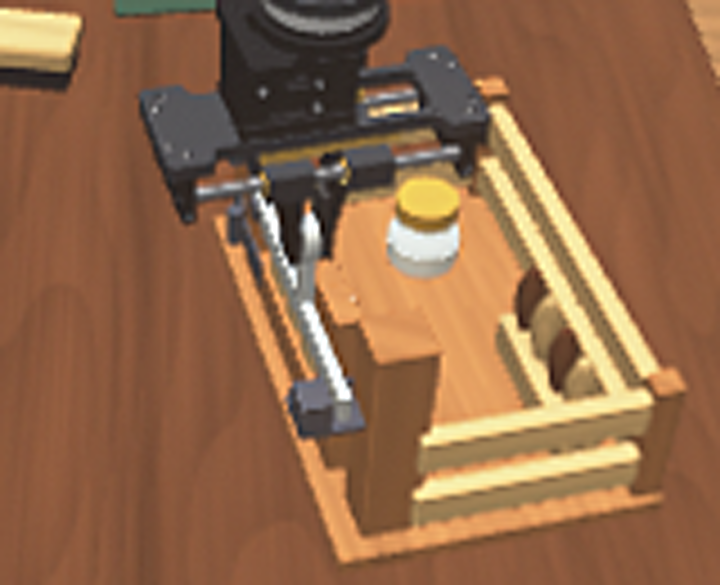

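The bar lies behind the striker in the slot (tip about (345,410) in the zoom). I'll press down about 1 mm more to be sure, then open.

Emit:
drive_tool:
  commands:
    - [-0.06,0,0.1,0,0,0,0]
    - [0,0,0,0,0,0,0]
    - [0,0,0,0,0,0,0]

```text
time_s: 12.93
tool_pos: [0.6108, -0.0335, 0.2424]
tool_rot: [-179.7, -0.1, 103.7]
force: [-6.3, -1.6, 3.5]
grip_width: 0.0097
```

z force rose by about 2.5 N, so the bar is on its rest. Opening and withdrawing upward.

Emit:
drive_tool:
  commands:
    - [0,0,0,0,0,0,0.5]
    - [0,0,0,0,0,0,0.5]
    - [0,0,0,0,0,0,0.5]
    - [0,0,0,0,0,0,0.5]
    - [0,0,0,0,0,0,0.5]
    - [0,0,0,0,0,0,0.5]
    - [0,0,0,0,0,0,0.5]
    - [0,0,0,0,0,0,0.5]

```text
time_s: 13.6
tool_pos: [0.6126, -0.034, 0.2429]
tool_rot: [180.0, -0.0, 103.7]
force: [-1.0, -0.3, -0.3]
grip_width: 0.043
```

```bash
python3 - <<'E'
from h import *
s=env.read_camera("side")["img"][150:280,225:385];cv2.imwrite("pics/s6.png",cv2.resize(s,None,fx=4.5,fy=4.5,interpolation=2))
cv2.imwrite("pics/w6.png",env.read_camera("wrist")["img"])
o=env.get_obs();print(o["tool_pos"],o["tool_rot"],o["force"],o["grip_width"])
E
```

```text
[ 0.61249109 -0.03414777  0.24283139] [ 1.79991910e+02 -2.32411250e-03  1.03695599e+02] [ 0.15095489  0.20167462 -0.30266326] 0.043396671243801796
```

View pics/s6.png

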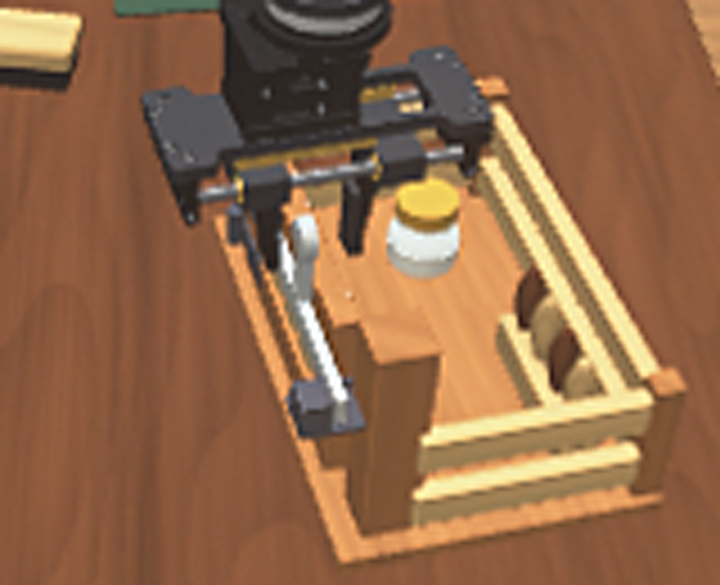

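View pics/w6.png

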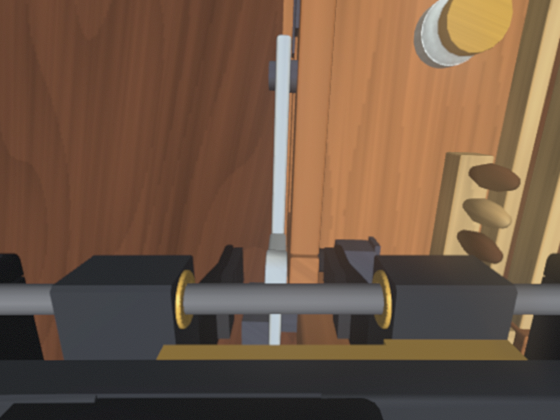

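The gate eased back about 1.5 mm onto the striker and holds. The fingers are clear on both sides. Moving up and aside for a check.

Emit:
drive_tool:
  commands:
    - [0,0,-1,0,0,0,0.5]
    - [0,0,-1.5,0,0,0,0.5]
    - [0,0,-2,0,0,0,0.5]
    - [0,0,-2,0,0,0,0.5]
    - [0,0,-2,0,0,0,0.5]
    - [-3,0,0,0,0,0,0.5]
    - [-3,0,0,0,0,0,0.5]
    - [-3,0,0,0,0,0,0.5]
    - [-3,0,0,0,0,0,0.5]
    - [-3,0,0,0,0,0,0.5]
    - [-3,0,0,0,0,0,0.5]
    - [-3,0,0,0,0,0,0.5]
    - [-3,0,0,0,0,0,0.5]
    - [0,0,0,0,0,0,0.5]
    - [0,0,0,0,0,0,0.5]
    - [0,0,0,0,0,0,0.5]

```text
time_s: 15.03
tool_pos: [0.6694, -0.2666, 0.3282]
tool_rot: [180.0, -0.1, 103.7]
force: [-0.2, 1.0, 0.5]
grip_width: 0.0433
```

```bash
python3 - <<'E'
from h import *
c=cams()
cv2.imwrite("pics/s7.png",cv2.resize(c["side"]["img"][150:280,225:385],None,fx=4.5,fy=4.5,interpolation=2))
cv2.imwrite("pics/t7.png",cv2.resize(c["top"]["img"][115:250,195:335],None,fx=5.5,fy=4.4,interpolation=2))
o=env.get_obs();print(o["time_s"],o["tool_pos"],o["force"])
E
```

```text
15.1833 [ 0.6694622  -0.26541055  0.3285998 ] [0.05548262 1.29549224 0.1722367 ]
```

View pics/s7.png

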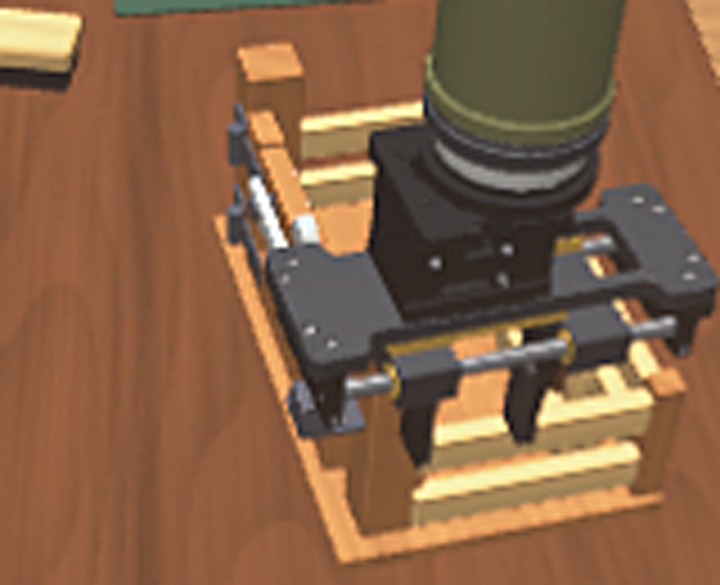

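View pics/t7.png

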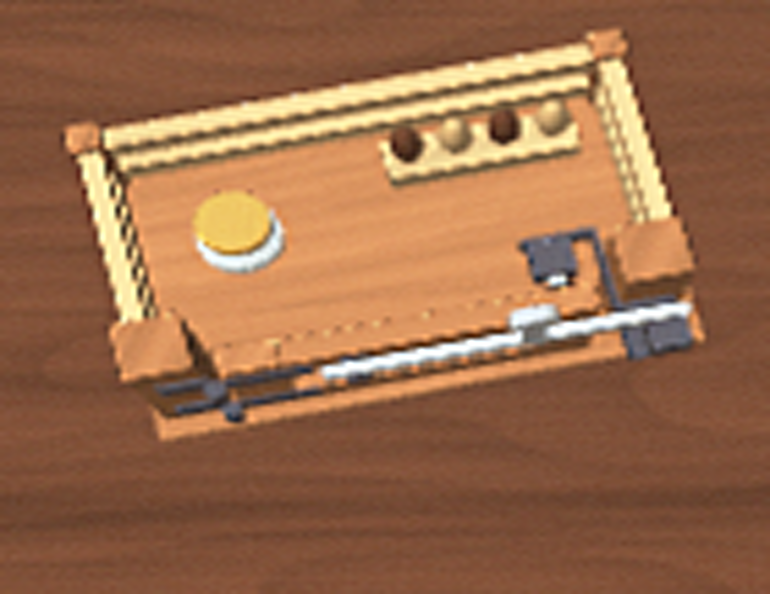

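Emit:
drive_tool:
  commands:
    - [0,-3,0,0,0,0,0.5]
    - [0,-3,0,0,0,0,0.5]
    - [0,-3,0,0,0,0,0.5]
    - [0,-3,0,0,0,0,0.5]
    - [0,-3,0,0,0,0,0.5]
    - [0,-3,0,0,0,0,0.5]
    - [0,-3,0,0,0,0,0.5]
    - [0,0,0,0,0,0,0.5]
    - [0,0,0,0,0,0,0.5]
    - [0,0,0,0,0,0,0.5]

```text
time_s: 16.02
tool_pos: [0.4659, -0.316, 0.3285]
tool_rot: [180.0, 0.1, 103.8]
force: [-0.9, -0.5, -0.3]
grip_width: 0.0437
```

```bash
python3 - <<'E'
from h import *
c=cams();t=c["top"]
cv2.imwrite("pics/s8.png",cv2.resize(c["side"]["img"][150:280,225:385],None,fx=4.5,fy=4.5,interpolation=2))
cv2.imwrite("pics/t8.png",t["img"])
a=plane(t,*zt(325,373),.138);b=plane(t,*zt(690,310),.138);print(a,b,np.degrees(np.arctan2(b[0]-a[0],a[1]-b[1])))
p,q=plane(t,*zt(151,346),.17),plane(t,*zt(651,252),.17);print(np.degrees(np.arctan2(q[0]-p[0],p[1]-q[1])))
p,q=plane(t,*zt(82,137),.1),plane(t,*zt(605,45),.1);print("back",np.degrees(np.arctan2(q[0]-p[0],p[1]-q[1])))
E
```

```text
[0.58243294 0.07776689 0.138     ] [ 0.62246613 -0.12522267  0.138     ] 11.156583302277356
12.29161964270204
back 11.703292421191117
```

View pics/s8.png

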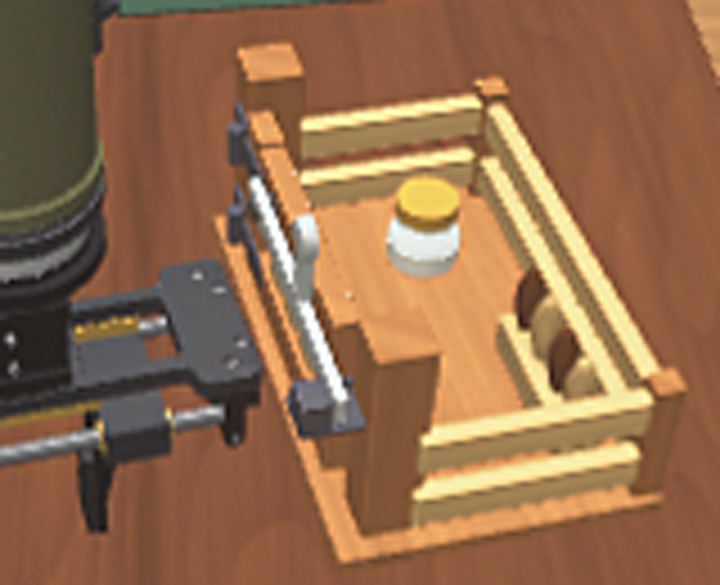

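View pics/t8.png

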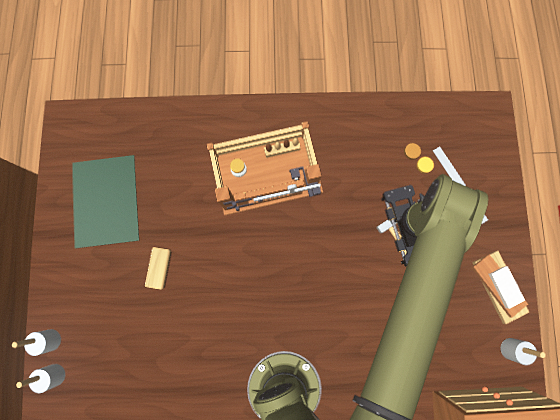

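```bash
python3 - <<'E'
from h import *
c=cams();t=c["top"];s=c["side"]
print(tri(t,zt(533,319),s,zs(304,233)))
print("tip top",tri(t,zt(690,309),s,zs(345,398)),"root",tri(t,zt(325,370),s,zs(256,180)))
print(env.get_obs()["force"]); env.sign_off()
E
```

```text
(array([ 0.60660227, -0.03652381,  0.19016822]), np.float64(0.001513075334928287))
tip top (array([ 0.62545256, -0.12498189,  0.13884969]), np.float64(0.0048417839900779785)) root (array([0.58452868, 0.07774213, 0.13805951]), np.float64(3.628831081330432e-06))
[-0.34156387  0.15475136  0.26199038]
the job is handed in; nothing more can be done
```

I shut and latched the gate, and handed the job in with about 16 s of the 51 s used. No verdict was reported.

**What I did:** I pinched the thumb plate from above and raised the bar to about 0.16 rad. I then swung the gate along its hinge arc and pressed it against the buffer until the push stiffened, about 9 N above baseline. I lowered the bar behind the striker while still pressing, then opened the fingers and backed away.

**Last checks, from the cameras after letting go:**

| Check | Measured | Expected |
|---|---|---|
| Bar top height at root | 0.138 m | 0.138 m (level) |
| Bar top height at tip | 0.139 m | 0.138 m (level) |
| Thumb plate centre height | 0.190 m | 0.186 m (earlier open-gate reading 0.189 m) |
| Gate angle | about +0.01 to +0.02 rad | -0.06 to +0.05 rad |

- **Catch:** both views show the bar in the slot behind the striker. After release the gate eased back about 1.5 mm and stayed there.
- **Bystanders:** the brush and the jar look unmoved. The hand passed well above the hammer. The arm hid most of the hammer in the last picture, so I could not check its position closely.
- **Weaker numbers:** the two views missed each other by about 5 mm at the bar tip. The largest net wrist reading I saw was about 8 N, including a steady 5 N sideways pull during the swing.

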